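# Throw the pawl of a heel press with a release bar and lower the ram

### The job

The raised ram of the green bench press is resting on its red pawl and traps it. Lift the ram a little by its black knob to take the load off, then take the orange-handled release bar, slip its steel rod in under the pawl and flick the pawl right over so that it lies open by itself (with the bar only, without prying hard), and lay the bar flat on the deck clear of the press. Last, push the ram gently down by its knob until its rubber pad bears on the heel block with its spring squeezed about half way, and let go; leave the things around it where they are.

Things in the scene. Friction and masses are not known exactly. Their poses are not given: they have to be found in the camera images.
- press: Green press frame, fixed. Origin on the deck under the axis of ram, pad and anvil; x to its back (away from the robot within 0.3 rad), y left, z up. Base plate x -90..110, y -160..110, 18 mm thick. Two steel guide rods at x 45, y +-30, yoke top z 247. At the right a post (x -8..18, y -145..-105, top z 105 mm) has the pawl on its front. The press's front (-x) is open.
- pawl_pivot (a point): Axis of the pawl's hinge, in press coordinates at x -30, y -125, z 85 mm; the hinge axis runs along the press's x.
- pawl_nose (a point): Nose (free end) of the red pawl, 100 mm from the pivot: at press y -54, z 156 when engaged, y -198, z 154 mm when fully open.
- pawl: Red pawl, a flat bar 100 mm long, 12 thick, 16 wide (press x -38..-22). Origin at the pivot, axes as the press's while engaged. Engaged: leans 45 degrees up to the left, nose in the ram's rack. It turns about x by up to 1.6 rad: lifted, over upright, to rest open on its stop, leaning right. Its weight alone (1.5 N at mid length, slight friction) keeps it in or open.
- pawl_gap (a point): Point of the open space under the engaged pawl, press x -30, y -80, z 100 mm. A level rod along the press's x passes freely through it under the pawl, as far back as press x 30, with about 10 mm to spare below the pawl. Ram, rack and heel block stay left of press y -55 mm.
- ram (a joint): Travel of the grey ram down from its top stop, m. Starts at 0.008 to 0.0105, resting on the pawl, which stops it at 0.011 and is trapped while it is over 0.005; lifted to 0 to 0.004 the pawl swings freely. A stiff slide holds the ram where it is left (friction 9 N, ram weight 3 to 7 N: 12 to 16 N lifts it, 2 to 6 N pushes it down, plus the pad spring).
- knob_top (a point): Centre of the top of the ram's round black knob (52 mm across, upright rim 6 to 14 mm below this point, flat top 36 mm), on the press axis; 262 mm above the deck when joint ram is 0. Grasp it from above with the fingers on its left and right to lift; push its top straight down to lower.
- pad (a joint): Squeeze of the sprung rubber pad into the ram, m: 0 = pad fully out, 0.008 = bottomed. Spring 1.2 N per mm.
- pad_face (a point): Centre of the pad's lower face (disc 56 mm across); 108 mm above the deck when joints ram and pad are 0.
- anvil: Fixed steel anvil under the pad, 90 x 90 x 26 mm, set at a different height each time (top 34 to 48 mm above the deck). Origin under its centre.
- heel: Black D-shaped leather heel block, 68 x 68 x 21 mm, lying loose on the steel anvil (90 x 90 mm, set at a different height each time) under the pad, 25 to 50 mm below it at first. Origin at the centre of its underside.
- bar: Release bar, 180 mm long, 0.16 kg, lying loose on the deck on the right. Origin at mid length on its underside, x along the bar towards the steel tip. Orange flat-sided grip from x -90 to -15, 24 mm wide, 26 mm high; steel rod 12 mm in diameter from there to the tip at x 90, its axis 13 mm above the underside.
- bar_grip (a point): Point on the bar's axis in the orange grip, 35 mm behind the bar's middle: where to grasp (24 mm wide).
- bar_tip (a point): End of the steel rod, on its axis, 125 mm ahead of bar_grip.
- dye_white: Bystander: white dye bottle with a red cap, 38 mm across, 92 mm high; origin under its centre.
- blue_tin: Bystander: blue polish tin, 71 mm across, 22 mm high; origin under its centre.
- spool: Bystander: standing thread spool, 44 mm across, 50 mm high; origin under its centre.
- dark_brush: Bystander: dark shoe brush, 53 x 165 x 56 mm, long axis y; origin under its centre.
- tape: Bystander: roll of masking tape lying flat, 94 mm across, 24 mm high; origin under its centre.
Mind the look-alikes: they are no part of the job. There is more than one size of the bar; the job needs the larger. What is shaped like the heel but purple is not meant.

How it is judged:
On the way, in this order (a step that is already met when the one before it is completed fails the run):
1. the bar bears on the pawl and swings it out of the rack, the ram still up (contact force between bar and pawl above 0.1 N and y of pawl_nose in the frame of press below -0.078 m and value of joint ram below 0.015 m), for 0.02 s.
2. the pawl lies open by itself, the bar off it, the ram still up (y of pawl_nose in the frame of press below -0.183 m and contact force between bar and pawl below 0.1 N and value of joint ram below 0.015 m), for 0.2 s.
3. the bar is laid flat on the deck, let go, clear of the press, the ram still up (height (world z) of each of bar, bar_tip below 0.03 m and contact force between the fingers and bar below 0.1 N and linear speed of bar below 0.03 m/s and horizontal distance between bar and press above 0.17 m and value of joint ram below 0.015 m), for 0.2 s.
At the end, for the whole second after the job is handed in: The pawl lies open (its nose at press y below -183 mm), the ram is down with its pad on the heel block (centres within 20 mm) and squeezed 1.5 to 6.5 mm, still; the bar lies flat and at rest on the deck (middle and tip below 30 mm) at least 170 mm from the press's axis (y of pawl_nose in the frame of press below -0.183 m and value of joint pad between 0.0015 and 0.0065 m and horizontal distance between pad_face and heel below 0.02 m and height (world z) of each of bar, bar_tip below 0.03 m and horizontal distance between bar and press above 0.17 m and linear speed of bar below 0.02 m/s and velocity of joint ram below 0.005 m/s); the robot touches nothing.
It fails at once if the fingers or arm touch the pawl (contact force between any of the fingers, the arm and pawl above 0.3 N).
It fails at once if the pawl is pried hard with the bar (over 25 N) (contact force between bar and pawl above 25 N).
It fails at once if the ram is pressed hard (over 20 N between heel block and anvil) (contact force between anvil and heel above 20 N).
It fails at once if the bar is dropped from a height (falls faster than 0.8 m/s out of the fingers) (linear speed of bar above 0.8 m/s and contact force between the fingers and bar below 0.1 N).
It fails at once if a bystander is moved more than 30 mm (distance of any of dye_white, blue_tin, spool, dark_brush, tape from where it was at the start of the episode above 0.03 m).
It also fails if it takes over 72 s, if anything falls off the work surface, if the arm or the gripper's body presses on something with over 40 N, if the wrist force passes 120 N, or if a joint passes its speed limit or range.

### The arm

A 6-joint arm with a two-finger parallel gripper is mounted at the origin on a cart in front of the work surface, level with it; the furniture and walls round the work are solid. World frame = base frame: x ahead of the robot, y to its left, z up, the work surface at z = 0. Lengths are in m, angles in rad, forces in N, time in s.
With the tool pointing down it reaches from about 0.35 to 0.975 m from the base axis. Payload 4.9 kg.
Tool frame: the origin (TCP) lies midway between the tips of the shut fingers; the grasp point (between the pads) lies 19 mm behind it; z points along the fingers, y is the line along which they close (so a half turn about z gives the same grasp; the last joint's range is limited). The gripper opens to 85 mm and grips with 20 to 120 N. Pads are 22 mm wide; open, the fingers measure 114 mm over their backs; the gripper's body (76 mm by 85 mm) begins 54 mm behind the grasp point. The pads swing forward as they close: fully open they stand 13 mm farther back than shut.
Start: joints at [1.22, 0.053, 1.613, -0, 1.476, -0.119], TCP at [0.144, 0.608, 0.231] pointing down, gripper open.
Joint ranges: [-3.01, 3.01], [-1.01, 2.22], [0.06, 2.58], [-1.02, 4.17], [0.09, 2.62], [-3.14, 3.14]. Speed limits (rad/s): [2.57, 2.57, 3.14, 3.14, 3.14, 3.14].

### API

Orientations are given as a unit quaternion [w, x, y, z].
In Python, from plant import manip gives the robot as it stands.
- The arm moves only by the tool move_arm, never from a script. Its argument "increments" is one flat list of numbers, 5 for each row, row after row: the shift along the tool's x, y, z in mm, then the turn about the tool's z in rad, then the opening, from 0 (shut) to 1 (fully open). In form: [tx, ty, tz, spin, jaw, tx, ty, tz, spin, jaw, ...]. A call has 1 to 8 rows; each row shifts and turns the commanded pose from where the row before left it, along the tool's axes as they then stand; what a row does not reach is not made up. A row lasts 1/12 s, in which the tool goes at most 41.7 mm and 7.16 degrees, less where a joint would pass 70% of its speed; a pose out of reach is approached as far as the arm can. A call with a gripper value outside its range is refused whole. The fingers move at their own pace and stop on an object; the grip force is fixed at half the most. Time passes only in rows, so rows that do not move let the fingers close. It gives the time, the measured TCP pose, the force, the opening and the grip force at its end, in the units of the state.
- manip.state(): the state, without advancing time (a new reading comes with each control period).
- manip.grab_frame(name): name is "scene" or "side" or "wrist"; returns a dict with "image" (400x640x3 uint8, blue, green, red), "fov_y" (degrees; the focal length in pixels is half the picture's height over the tangent of half this angle, whatever the lens; pixels are square), "cx", "cy" (the principal point, pixels), "eye" and "rotation" of the camera in the world; the wrist camera has in their place "T_tool_cam" (4x4, takes a point from camera to tool coordinates, whose origin is the TCP and whose axes are the flange's). Camera axes: x right, y down, z forward; pixel columns grow to the right and rows downward; lengths in m; the calibration is good to about 2 mm. A picture is of the moment at which its call begins: read the wrist's pose just before it. There is no depth.
- manip.job_done(): hands the job in; it is judged then, once.
The state is a dict: "time": time; "joint_pos": joint angles; "joint_vel": joint speeds; "joint_efforts": joint torques, N m; "tool_pos": TCP position; "tool_rot": TCP orientation; "contact_force": force on the tool from outside, world axes, zero at the start; "ft_torque": the same for the moment, N m; "gripper_width": opening from 0.0 (shut) to 1.0 (fully open); "grasp_force": force on a finger pad.
Only numpy, scipy, OpenCV 4.12 (cv2) and the standard library are available. Lean on these libraries where they do the work, as an engineer would, in place of code of your own. Each camera call takes 0.05 s, during which the arm holds its last target. There are 200 camera calls.

## Working session

There is one attempt and no reset: what is moved stays moved. The work goes in short steps, Python scripts to look and compute and a tool call to move; the robot and the scene stay as the last step left them, time stands still between calls to the robot, and variables do not carry over. Pictures are saved under pics/ and viewed, at most 10 in all, crops included, and the job is handed in when it is done.

Besides the shell and the picture viewer there is one more tool, called after "Request:" as name(argument=value, ...), one argument or row to a line, values as JSON. move_arm: Moves the arm, as the interface text tells. Its arguments: {"type":"object","properties":{"increments":{"type":"array"}},"required":["increments"]}

```bash
ls; mkdir -p pics; cat > h.py <<'E'
import numpy as np, cv2, json
from plant import manip
from scipy.spatial.transform import Rotation as R
def q2R(q): return R.from_quat([q[1],q[2],q[3],q[0]]).as_matrix()
def grab(name,fn=None):
    s=manip.state(); f=manip.grab_frame(name)
    f={k:(np.array(v) if isinstance(v,(list,tuple)) else v) for k,v in f.items()}
    if 'T_tool_cam' in f:
        T=np.eye(4);T[:3,:3]=q2R(s['tool_rot']);T[:3,3]=s['tool_pos'];T=T@np.array(f['T_tool_cam'])
        f['eye']=T[:3,3];f['rotation']=T[:3,:3]
    Rm=np.array(f['rotation'])
    if Rm.shape!=(3,3): Rm=q2R(Rm)
    f['R']=Rm; f['eye']=np.array(f['eye']); f['f']=200/np.tan(np.radians(f['fov_y'])/2)
    if fn: cv2.imwrite('pics/'+fn,f['image'])
    return f
def ray(f,u,v):
    d=f['R']@np.array([(u-f['cx'])/f['f'],(v-f['cy'])/f['f'],1.]);return f['eye'],d/np.linalg.norm(d)
def plane(f,u,v,z):
    e,d=ray(f,u,v);return e+d*(z-e[2])/d[2]
def tri(a,b):
    A=np.zeros((3,3));y=np.zeros(3);L=[]
    for e,d in (a,b):
        P=np.eye(3)-np.outer(d,d);A+=P;y+=P@e
    p=np.linalg.solve(A,y)
    return p,[np.linalg.norm((np.eye(3)-np.outer(d,d))@(p-e)) for e,d in (a,b)]
def proj(f,p):
    c=f['R'].T@(np.array(p)-f['eye']);return f['cx']+f['f']*c[0]/c[2],f['cy']+f['f']*c[1]/c[2]
E
python3 - <<'E'
from h import *
import pickle
s=manip.state();print({k:np.round(v,3) for k,v in s.items()})
F={n:grab(n,n+'0.png') for n in('scene','side','wrist')}
pickle.dump(F,open('F0.pkl','wb'))
for n,f in F.items(): print(n,f['eye'],f['R'].round(3).tolist(),f['f'],f['cx'],f['cy'])
E
```

```text
pics
{'time': np.float64(0.0), 'joint_pos': array([ 1.22 ,  0.053,  1.614, -0.   ,  1.476, -0.119]), 'joint_vel': array([ 0.   , -0.002, -0.   ,  0.002, -0.001,  0.   ]), 'joint_efforts': array([ 0.0000e+00, -3.9367e+01, -3.7018e+01, -0.0000e+00,  7.0000e-03,
        0.0000e+00]), 'tool_pos': array([0.143, 0.608, 0.23 ]), 'tool_rot': array([-0.   ,  0.116,  0.993, -0.001]), 'contact_force': array([-0.559, -0.415, -0.083]), 'ft_torque': array([ 0.031, -0.02 ,  0.008]), 'grasp_force': np.float64(0.0), 'gripper_width': np.float64(0.997)}
scene [ 0.28844185 -0.54305085  0.8766614 ] [[0.877, -0.359, 0.319], [-0.481, -0.661, 0.576], [0.004, -0.659, -0.752]] 374.17825304864493 322.25824933340976 194.13844142814162
side [ 0.45662422 -1.06790717  0.79923616] [[0.99, -0.074, 0.116], [-0.137, -0.492, 0.86], [-0.007, -0.867, -0.498]] 377.7388361852439 325.8535174380022 197.71119588266905
wrist [0.07026519 0.62589766 0.37298288] [[0.229, 0.93, 0.286], [0.973, -0.218, -0.07], [-0.002, 0.295, -0.956]] 314.12914818655895 326.94666118236506 200.9057610223538
```

View pics/scene0.png

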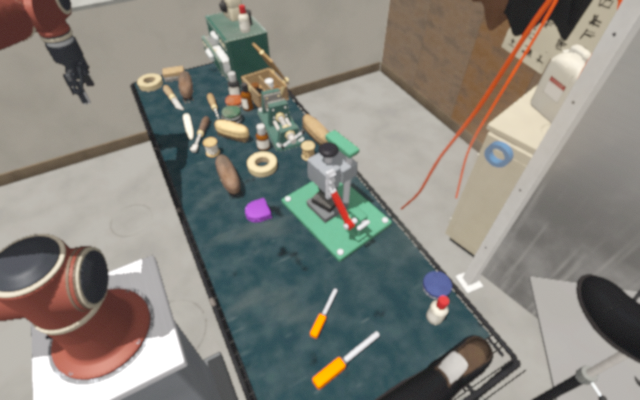

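View pics/side0.png

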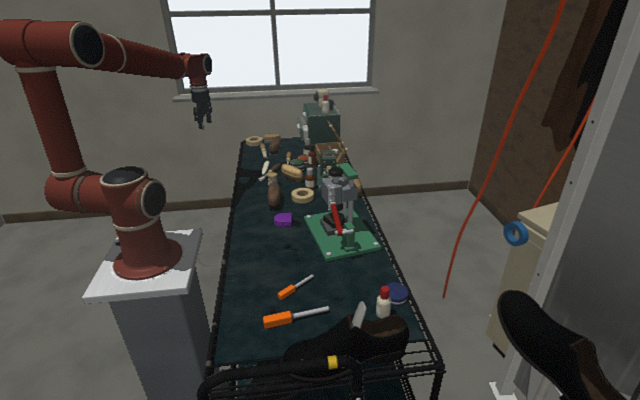

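The scene view shows the press plate at about (336,215), the knob at (328,152) and the red pawl at (342,208). The larger bar lies from (330,372) to its tip at (378,335), and the smaller one is above it. The side view shows the same layout. I'll get rough positions first.

```bash
python3 - <<'E'
from h import *
import pickle
F=pickle.load(open('F0.pkl','rb'))
S,D=F['scene'],F['side']
for n,p in dict(left=(283,197),front=(341,257),right=(390,218)).items(): print(n,plane(S,*p,.018).round(3))
print('side plate FL,FR,BR',[plane(D,*p,.018).round(3) for p in((304,215),(331,260),(383,243))])
print('knob',tri(ray(S,328,149),ray(D,336,170)))
for n,f in F.items():
    if n=='wrist':continue
    h=cv2.cvtColor(f['image'],cv2.COLOR_BGR2HSV)
    m=cv2.inRange(h,(5,170,150),(20,255,255))
    k,l,st,c=cv2.connectedComponentsWithStats(m)
    for i in range(1,k):
        if st[i,4]>40: print(n,'orange',st[i],c[i].round(1),plane(f,*c[i],.013).round(3))
print('bar tip',plane(S,379,334,.013),plane(D,329,309,.013))
print('small tip',plane(S,336,291,.013))
print('tin',plane(S,437,283,.022),'bottle base',plane(S,434,320,0.),'shoe',plane(S,400,385,0.),'tape',plane(S,262,165,.024),'brush',plane(S,228,178,0.03),'purple',plane(S,258,211,.02))
E
```

```text
left [0.543 0.161 0.018]
front [ 0.59  -0.104  0.018]
right [ 0.781 -0.059  0.018]
side plate FL,FR,BR [array([0.537, 0.162, 0.018]), array([ 0.599, -0.121,  0.018]), array([ 0.79 , -0.057,  0.018])]
knob (array([0.64316084, 0.06621648, 0.24595991]), [np.float64(0.0019240081694181547), np.float64(0.0019240081694180452)])
scene orange [458   0 100 134 792] [514.2  53.6] [1.841 0.45  0.013]
scene orange [483  59  39  63 215] [503.5  87.7] [1.586 0.272 0.013]
scene orange [310 314  16  24  99] [317.8 326.4] [ 0.448 -0.238  0.013]
scene orange [313 357  33  32 185] [329.  373.9] [ 0.42  -0.341  0.013]
side orange [278 285  17  12  78] [285.6 290.1] [ 0.448 -0.232  0.013]
side orange [263 311  28  12 189] [276.4 316.6] [ 0.419 -0.33   0.013]
bar tip [ 0.56370587 -0.32139849  0.013     ] [ 0.56332164 -0.32311805  0.013     ]
small tip [ 0.53045514 -0.18052689  0.013     ]
tin [ 0.76209345 -0.28714685  0.022     ] bottle base [ 0.70338878 -0.35359291  0.        ] shoe [ 0.54505207 -0.43097133  0.        ] tape [0.53885091 0.3135347  0.024     ] brush [0.4214887  0.30438614 0.03      ] purple [0.4554032  0.14515319 0.02      ]
```

Request:
move_arm(
  increments=[0,0,-35,0,1,0,0,-35,0,1,-15,-12,-30,0,1,-28,-23,-10,0,1,-28,-23,-10,0,1,-28,-23,-10,0,1,-28,-23,-10,0,1,-28,-23,-10,0,1],
)

```text
time: 0.82
tool_pos: [0.2657, 0.4475, 0.3814]
tool_rot: [-0.0, 0.115, 0.993, -0.0]
contact_force: [0.6, 1.5, 0.3]
gripper_width: 0.999
grasp_force: 0.0
```

Request:
move_arm(
  increments=[-28,-23,-5,0,1,-28,-23,-5,0,1,-28,-23,-5,0,1,-28,-23,-5,0,1,-28,-23,-5,0,1,-28,-23,-5,0,1,-28,-23,0,0,1,-28,-23,0,0,1],
)

```text
time: 1.48
tool_pos: [0.4417, 0.2169, 0.4116]
tool_rot: [0.0, 0.116, 0.993, 0.0]
contact_force: [0.1, -0.1, 0.1]
gripper_width: 1.001
grasp_force: 0.0
```

Request:
move_arm(
  increments=[-26,-24,0,0,1,-26,-24,0,0,1,-26,-24,0,0,1,-26,-24,0,0,1,-26,-24,0,0,1,-26,-24,0,0,1,0,0,0,-0.11,1,0,0,0,-0.11,1],
)

```text
time: 2.15
tool_pos: [0.5604, 0.0406, 0.41]
tool_rot: [-0.001, 0.005, 1.0, 0.0]
contact_force: [-1.2, -0.2, -0.1]
gripper_width: 0.996
grasp_force: 0.0
```

Request:
move_arm(
  increments=[0,0,0,-0.11,1,0,0,0,-0.11,1,0,0,0,0,1,0,0,0,0,1],
)

```text
time: 2.48
tool_pos: [0.5597, 0.0425, 0.4109]
tool_rot: [-0.0, -0.103, 0.995, 0.0]
contact_force: [-0.9, -0.1, 0.8]
gripper_width: 0.995
grasp_force: 0.0
```

```bash
python3 - <<'E'
from h import *
import pickle
print(manip.state()['tool_pos'],manip.state()['tool_rot'])
F=grab('wrist','w1.png');pickle.dump(F,open('w1.pkl','wb'));print(F['eye'])
E
```

```text
[0.55965562 0.04251121 0.41092721] [-3.06790229e-04 -1.02517869e-01  9.94731115e-01  3.94819498e-05]
[0.48610431 0.02775665 0.5537428 ]
```

View pics/w1.png

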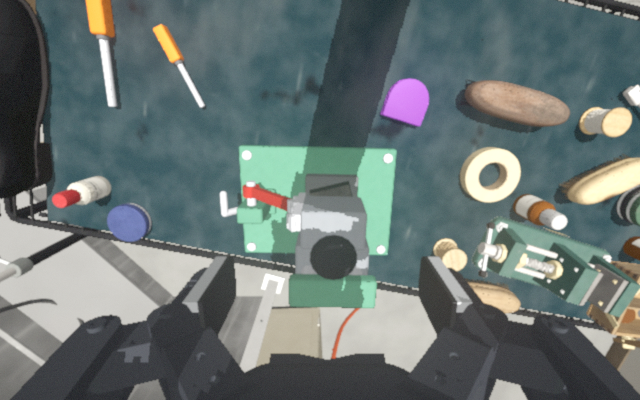

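Request:
move_arm(
  increments=[0,-30,0,0,1,0,-30,0,0,1,0,-30,0,0,1,0,0,0,0,1,0,0,0,0,1],
)

```text
time: 2.95
tool_pos: [0.5784, -0.0465, 0.4108]
tool_rot: [-0.0, -0.102, 0.995, 0.0]
contact_force: [0.3, 0.1, -0.1]
gripper_width: 1.0
grasp_force: 0.0
```

```bash
python3 - <<'E'
from h import *
import pickle
print(manip.state()['tool_pos'],manip.state()['tool_rot'])
F=grab('wrist','w2.png');pickle.dump(F,open('w2.pkl','wb'));print(F['eye'])
E
```

```text
[ 0.5783575  -0.04652095  0.41078221] [-4.59750210e-04 -1.02030644e-01  9.94781110e-01  2.83498755e-04]
[ 0.50484172 -0.06126817  0.55361691]
```

View pics/w2.png

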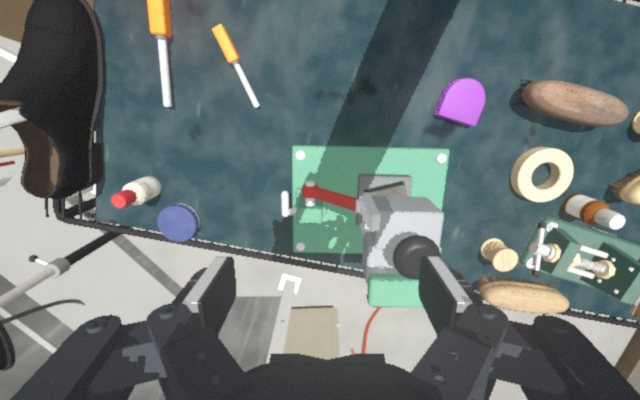

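Both wrist views have the robot side at the top. The knob is at (333,257), then (416,257). The plate's front corners are at (238,147)/(396,149), then (292,147)/(449,149). The larger bar's tip is at (113,107), then (168,107).

```bash
python3 - <<'E'
from h import *
import pickle
W=[pickle.load(open(f'w{i}.pkl','rb')) for i in(1,2)]
box=[((295,225),(370,290)),((380,225),(440,290))]
K=[];Q=[]
for W_,(a,b) in zip(W,box):
    im=W_['image'];g=im.max(2)
    m=np.zeros(g.shape,np.uint8);m[a[1]:b[1],a[0]:b[0]]=(g[a[1]:b[1],a[0]:b[0]]<50)*255
    k,l,st,c=cv2.connectedComponentsWithStats(m);i=1+np.argmax(st[1:,4])
    cn=cv2.findContours((l==i).astype(np.uint8),0,1)[0][0]
    print('knob',st[i],c[i],cv2.minEnclosingCircle(cn));K.append(cv2.minEnclosingCircle(cn))
    h=cv2.cvtColor(im,cv2.COLOR_BGR2HSV)
    print('green sample',h[170,350 if W_ is W[0] else 400])
    mg=cv2.inRange(h,(65,60,60),(88,255,255));mg[:140]=0;mg[265:]=0;
    k,l,st,c=cv2.connectedComponentsWithStats(mg);i=1+np.argmax(st[1:,4]);lm=(l==i)
    # edges: front row per column, left col, right col per row
    x0,y0,w,hh=st[i,:4];print('plate',st[i])
    cols=np.arange(x0+15,x0+w-15);top=np.array([np.argmax(lm[:,c_]) for c_ in cols])-.5
    rows=np.arange(y0+10,y0+85);lef=np.array([np.argmax(lm[r]) for r in rows])-.5
    rig=np.array([639-np.argmax(lm[r][::-1]) for r in rows])+.5
    def rf(t,v):
        p=np.polyfit(t,v,1)
        for _ in range(4):
            e=np.abs(np.polyval(p,t)-v);p=np.polyfit(t[e<1.5],v[e<1.5],1) if (e<1.5).sum()>20 else p
        return p
    T,L,Rr=rf(cols,top),rf(rows,lef),rf(rows,rig)
    q=[]
    for P in(Rr,L):
        # v=T0 u+T1 ; u=P0 v+P1
        v=(T[0]*P[1]+T[1])/(1-T[0]*P[0]);q.append((P[0]*v+P[1],v))
    print('FL,FR px',np.round(q,1));Q.append(q)
    for p in q: print(plane(W_,*p,.018).round(4))
    mo=cv2.inRange(h,(5,170,150),(20,255,255))
    k,l,st,c=cv2.connectedComponentsWithStats(mo)
    for j in range(1,k):
        if st[j,4]>60: print('orange',st[j],c[j].round(1),plane(W_,*c[j],.02).round(4))
for p,q in zip(*Q): print('tri',tri(ray(W[0],*p),ray(W[1],*q)))
print('knob',tri(ray(W[0],*K[0][0]),ray(W[1],*K[1][0])))
for k,w in zip(K,W): print(plane(w,*k[0],.25), k[1]/w['f'])
# pawl red / bar tip
print('tip',tri(ray(W[0],113,107),ray(W[1],168,107)))
E
```

```text
Traceback (most recent call last):
ValueError: attempt to get argmax of an empty sequence
```

```bash
cat > m.py <<'E'
from h import *
import pickle
W=[pickle.load(open(f'w{i}.pkl','rb')) for i in(1,2)]
print('px',W[0]['image'][257,333],W[0]['image'][215,333],W[0]['image'][255,310])
box=[((295,225),(375,290)),((380,225),(432,290))]
K=[];Q=[]
def rf(t,v):
    p=np.polyfit(t,v,1)
    for _ in range(6):
        e=np.abs(np.polyval(p,t)-v);th=max(1.2,np.median(e));p=np.polyfit(t[e<=th],v[e<=th],1)
    return p
for W_,(a,b) in zip(W,box):
    im=W_['image'];g=im.max(2);kv=int(g[257,333 if W_ is W[0] else 410])
    m=np.zeros(g.shape,np.uint8);m[a[1]:b[1],a[0]:b[0]]=(g[a[1]:b[1],a[0]:b[0]]<kv+20)*255
    k,l,st,c=cv2.connectedComponentsWithStats(m);i=1+np.argmax(st[1:,4])
    cn=cv2.findContours((l==i).astype(np.uint8),0,1)[0][0]
    print('knob',st[i],c[i],cv2.minEnclosingCircle(cn));K.append(cv2.minEnclosingCircle(cn))
    h=cv2.cvtColor(im,cv2.COLOR_BGR2HSV)
    gs=h[165,270 if W_ is W[0] else 330].astype(int);print('green',gs)
    mg=cv2.inRange(h,tuple(int(x) for x in gs-[10,60,60]),tuple(int(min(x,255)) for x in gs+[10,90,90]));mg[:135]=0;mg[265:]=0
    k,l,st,c=cv2.connectedComponentsWithStats(mg);i=1+np.argmax(st[1:,4]);lm=(l==i)
    x0,y0,w,hh=st[i,:4];print('plate',st[i])
    cols=np.arange(x0+15,x0+w-15);top=np.array([np.argmax(lm[:,c_]) for c_ in cols])-.5
    rows=np.arange(y0+10,y0+85);lef=np.array([np.argmax(lm[r]) for r in rows])-.5
    rig=np.array([639-np.argmax(lm[r][::-1]) for r in rows])+.5
    T,L,Rr=rf(cols,top),rf(rows,lef),rf(rows,rig)
    q=[]
    for P in(Rr,L):
        v=(T[0]*P[1]+T[1])/(1-T[0]*P[0]);q.append((P[0]*v+P[1],v))
    print('FL,FR px',np.round(q,1));Q.append(q)
    for p in q: print(plane(W_,*p,.018).round(4))
    mo=cv2.inRange(h,(5,170,130),(22,255,255))
    k,l,st,c=cv2.connectedComponentsWithStats(mo)
    for j in range(1,k):
        if st[j,4]>60: print('orange',st[j],c[j].round(1),plane(W_,*c[j],.02).round(4))
for p,q in zip(*Q): print('tri',tri(ray(W[0],*p),ray(W[1],*q)))
print('knob',tri(ray(W[0],*K[0][0]),ray(W[1],*K[1][0])))
for k,w in zip(K,W): print(plane(w,*k[0],.25), k[1]/w['f'])
print('tip',tri(ray(W[0],113,107),ray(W[1],168,107)))
E
python3 m.py
```

```text
px [68 70 64] [228 226 222] [105 105 100]
knob [ 311  236   45   44 1562] [333.01088348 257.09603073] ((333.1266784667969, 257.0733337402344), 22.700927734375)
green [ 75  79 224]
plate [ 357  148   40  107 2994]
FL,FR px [[396.5 148.5]
 [352.9 148.5]]
[0.5324 0.1577 0.018 ]
[0.5475 0.0853 0.018 ]
orange [ 91   0  23  36 370] [105.9  18.2] [ 0.4329 -0.3241  0.02  ]
orange [162  26  20  33 101] [172.1  42. ] [ 0.4454 -0.2243  0.02  ]
knob [ 393  235   39   55 1495] [414.58528428 260.39866221] ((418.7578125, 263.015625), 28.72393798828125)
green [ 76  84 143]
plate [ 290  144  160  112 9749]
FL,FR px [[450.5 147.2]
 [290.3 143.8]]
[0.5302 0.1579 0.018 ]
[ 0.5799 -0.1089  0.018 ]
orange [151   0  20  36 252] [165.4  18.2] [ 0.433  -0.3248  0.02  ]
orange [584 202  23  17 148] [593.1 208.6] [0.5826 0.4418 0.02  ]
tri (array([0.53101336, 0.15642686, 0.02229113]), [np.float64(0.0010055803769209852), np.float64(0.0010055803769207475)])
tri (array([ 0.43711629, -0.02096997,  1.01172179]), [np.float64(0.003492006169258556), np.float64(0.0034920061692586928)])
knob (array([0.63942357, 0.06612564, 0.25392705]), [np.float64(0.003137462753613894), np.float64(0.0031374627536138074)])
[0.63790212 0.066081   0.25      ] 0.07226622510335491
[0.64465992 0.06877978 0.25      ] 0.09143990028974426
tip (array([ 0.56234697, -0.31641022,  0.01410505]), [np.float64(0.0001262663696306319), np.float64(0.0001262663696305615)])
```

Request:
move_arm(
  increments=[-20.4,24.5,0,0.02,1,-20.4,24.5,0,0,1,-20.4,24.5,0,0,1,-20.4,24.5,0,0,1,0,0,30,0,1,0,0,30,0,1,0,0,30,0,1,0,0,20,0,1],
)

```text
time: 3.67
tool_pos: [0.6382, 0.0683, 0.2978]
tool_rot: [-0.002, -0.095, 0.996, 0.0]
contact_force: [-0.0, 0.3, -0.6]
gripper_width: 1.002
grasp_force: 0.0
```

Request:
move_arm(
  increments=[0,0,20,0,1,0,0,0,0,1,0,0,0,0,1],
)

```text
time: 3.92
tool_pos: [0.6387, 0.0675, 0.2803]
tool_rot: [-0.001, -0.094, 0.996, 0.0]
contact_force: [-0.6, 0.5, -0.5]
gripper_width: 1.002
grasp_force: 0.0
```

Request:
move_arm(
  increments=[0,-1,16,0,1,0,0,16,0,1,0,0,10,0,1,0,0,6,0,1,0,0,0,0,1],
)

```text
time: 4.33
tool_pos: [0.6395, 0.0656, 0.2329]
tool_rot: [-0.0, -0.094, 0.996, 0.0]
contact_force: [0.1, -0.8, 0.2]
gripper_width: 0.999
grasp_force: 0.0
```

Request:
move_arm(
  increments=[0,0,0,0,0.65,0,0,0,0,0.5,0,0,0,0,0.4,0,0,0,0,0.4,0,0,0,0,0.4,0,0,0,0,0.4],
)

```text
time: 4.83
tool_pos: [0.6403, 0.0661, 0.2349]
tool_rot: [0.001, -0.094, 0.996, 0.001]
contact_force: [-1.5, 3.4, 4.2]
gripper_width: 0.57
grasp_force: 61.3
```

Request:
move_arm(
  increments=[0,0,0,0,0.8,0,0,0,0,0.85,0,0,4,0,0.85,0,0,4,0,0.85,0,0,0,0,0.85],
)

```text
time: 5.25
tool_pos: [0.639, 0.065, 0.2233]
tool_rot: [-0.001, -0.094, 0.996, -0.0]
contact_force: [-0.7, 0.0, -0.8]
gripper_width: 0.846
grasp_force: 0.0
```

Request:
move_arm(
  increments=[0,0,0,0,0.65,0,0,0,0,0.5,0,0,0,0,0.4,0,0,0,0,0.4,0,0,0,0,0.4],
)

```text
time: 5.67
tool_pos: [0.6395, 0.0659, 0.2252]
tool_rot: [-0.0, -0.094, 0.996, 0.001]
contact_force: [-1.8, 2.4, 0.5]
gripper_width: 0.571
grasp_force: 61.8
```

Request:
move_arm(
  increments=[0,0,-2,0,0.4,0,0,-2,0,0.4,0,0,0,0,0.4],
)

```text
time: 5.92
tool_pos: [0.6394, 0.0659, 0.2263]
tool_rot: [-0.001, -0.094, 0.996, 0.001]
contact_force: [4.2, 4.4, -11.4]
gripper_width: 0.571
grasp_force: 64.3
```

Request:
move_arm(
  increments=[0,0,-2,0,0.4,0,0,-1,0,0.4,0,0,0,0,0.4],
)

```text
time: 6.17
tool_pos: [0.6394, 0.0659, 0.2287]
tool_rot: [-0.001, -0.094, 0.996, 0.001]
contact_force: [4.8, 4.3, -11.6]
gripper_width: 0.57
grasp_force: 64.2
```

Request:
move_arm(
  increments=[0,0,-2,0,0.4,0,0,-1,0,0.4,0,0,0,0,0.4],
)

```text
time: 6.42
tool_pos: [0.6394, 0.0659, 0.2315]
tool_rot: [-0.001, -0.094, 0.996, 0.001]
contact_force: [4.2, 3.8, -11.9]
gripper_width: 0.571
grasp_force: 64.2
```

Request:
move_arm(
  increments=[0,0,-1,0,0.4,0,0,-1,0,0.4,0,0,0,0,0.4],
)

```text
time: 6.67
tool_pos: [0.6394, 0.0659, 0.2335]
tool_rot: [-0.001, -0.094, 0.996, 0.001]
contact_force: [6.8, 5.2, -11.9]
gripper_width: 0.566
grasp_force: 64.2
```

Request:
move_arm(
  increments=[0,0,-1,0,0.4,0,0,-1,0,0.4,0,0,0,0,0.4],
)

```text
time: 6.92
tool_pos: [0.6393, 0.0659, 0.2354]
tool_rot: [-0.001, -0.094, 0.996, 0.001]
contact_force: [4.7, 4.8, -13.0]
gripper_width: 0.571
grasp_force: 64.2
```

Request:
move_arm(
  increments=[0,0,0,0,0.6,0,0,0,0,0.8,0,0,0,0,1,0,0,0,0,1,0,0,-20,0,1,0,0,-30,0,1,0,0,-35,0,1,0,0,-35,0,1],
)

```text
time: 7.58
tool_pos: [0.6396, 0.0648, 0.3614]
tool_rot: [0.0, -0.094, 0.996, -0.0]
contact_force: [1.1, -0.4, 0.2]
gripper_width: 0.999
grasp_force: 0.0
```

Request:
move_arm(
  increments=[23,-29,0,0,1,23,-29,0,0,1,23,-29,0,0,1,23,-29,0,0,1,23,-29,0,0,1,23,-29,0,0,1,23,-29,0,0,1,23,-29,0,0,1],
)

```text
time: 8.25
tool_pos: [0.5013, -0.1989, 0.361]
tool_rot: [0.001, -0.094, 0.996, -0.001]
contact_force: [-0.4, -0.5, 0.4]
gripper_width: 1.002
grasp_force: 0.0
```

Request:
move_arm(
  increments=[23,-29,0,0,1,23,-29,0,0,1,23,-29,0,0,1,0,0,0,0,1,0,0,0,0,1],
)

```text
time: 8.67
tool_pos: [0.45, -0.2972, 0.3606]
tool_rot: [0.0, -0.092, 0.996, -0.001]
contact_force: [0.1, 0.6, 0.2]
gripper_width: 0.998
grasp_force: 0.0
```

```bash
python3 - <<'E'
from h import *
import pickle
print(manip.state()['tool_pos'],manip.state()['tool_rot'])
F0=pickle.load(open('F0.pkl','rb'))
F=grab('wrist','w3.png');pickle.dump(F,open('w3.pkl','wb'))
print(F['eye'])
for n,(x,y) in dict(scene=(328,149),side=(336,170)).items():
    G=grab(n,n+'1.png');t=F0[n]['image'][y-6:y+10,x-12:x+12]
    r=cv2.matchTemplate(G['image'][y-20:y+20,x-25:x+25],t,cv2.TM_CCOEFF_NORMED);_,v,_,l=cv2.minMaxLoc(r)
    print(n,v,l[0]-13,l[1]-14, 'px per 9mm z',np.subtract(proj(G,[.639,.066,.262]),proj(G,[.639,.066,.253])))
h=cv2.cvtColor(F['image'],cv2.COLOR_BGR2HSV)
mo=cv2.inRange(h,(5,150,120),(22,255,255))
k,l,st,c=cv2.connectedComponentsWithStats(mo)
for j in range(1,k):
    if st[j,4]>100: print(st[j],c[j],plane(F,*c[j],.02),cv2.minAreaRect(np.argwhere(l==j)[:,::-1].astype(np.float32)))
E
```

```text
[ 0.44995192 -0.29723285  0.36055101] [ 4.88323114e-04 -9.19034968e-02  9.95767412e-01 -8.77687048e-04]
[ 0.37584017 -0.31017397  0.50325996]
scene 0.21713006496429443 -12 -14 px per 9mm z [ 0.05077443 -2.74330695]
side 0.7102063298225403 0 -2 px per 9mm z [ 0.0119152  -2.43760624]
[ 41  50  31  14 223] [53.91928251 57.41704036] [ 0.38542048 -0.70221397  0.02      ] ((55.19230651855469, 58.5384635925293), (31.18246841430664, 11.96308422088623), 11.309932708740234)
[296 105  17  51 222] [303.45945946 130.92792793] [ 0.42106147 -0.3389218   0.02      ] ((304.0, 130.0), (50.0, 16.0), 90.0)
[356 144  22  35 142] [365.19014085 160.88028169] [ 0.44833864 -0.23757205  0.02      ] ((366.20623779296875, 160.4639129638672), (34.318702697753906, 11.574946403503418), 66.03751373291016)
```

View pics/w3.png

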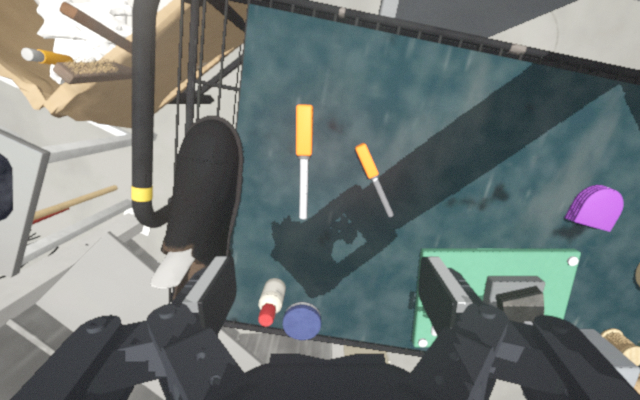

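The large bar's orange grip runs from (304,104) to (304,157), with the rod tip at (303,218). It is nearly in line with the camera axis. The shoe at the left and the small bar at the right (366,160) are both clear of it.

```bash
python3 - <<'E'
from h import *
import pickle
A,B,F=[pickle.load(open(f'w{i}.pkl','rb')) for i in(1,2,3)]
for n,p,z in(('tail',(304.5,104),.02),('junc',(304,157.5),.02),('tip',(303,218),.013)): print(n,plane(F,*p,z).round(4))
print('tip tri',tri(ray(F,303,218),ray(A,113,107)),tri(ray(F,303,218),ray(B,168,107)))
for f,n in((A,'A'),(B,'B')):
    h=cv2.cvtColor(f['image'],cv2.COLOR_BGR2HSV);m=cv2.inRange(h,(5,120,80),(25,255,255))[:60,:200]
    k,l,st,c=cv2.connectedComponentsWithStats(m);j=1+np.argmax(st[1:,4]);ys=np.argwhere(l==j);b=ys[:,0].max()
    u=ys[ys[:,0]>=b-2][:,1].mean();print(n,st[j],u,b+.5,'junc tri',tri(ray(F,304,157.5),ray(f,u,b+.5)))
s=manip.state();Rt=q2R(s['tool_rot']);print(Rt.round(3).tolist())
E
```

```text
tail [ 0.3825 -0.3437  0.02  ]
junc [ 0.4606 -0.3316  0.02  ]
tip [ 0.5617 -0.3172  0.013 ]
tip tri (array([ 0.56237069, -0.31730168,  0.0123409 ]), [np.float64(0.0003769585480042381), np.float64(0.00037695854800424327)]) (array([ 0.56227387, -0.31727267,  0.01207517]), [np.float64(0.00019485901472305272), np.float64(0.0001948590147231255)])
A [ 85   0  30  38 881] 110.93333333333334 37.5 junc tri (array([ 4.60535743e-01, -3.31154946e-01,  5.54319581e-05]), [np.float64(0.0037246717341111136), np.float64(0.0037246717341112316)])
B [147   0  25  38 793] 168.46153846153845 37.5 junc tri (array([ 0.46026677, -0.33031832,  0.00126485]), [np.float64(0.004112424371166167), np.float64(0.004112424371166232)])
[[-0.982, -0.188, 0.001], [-0.188, 0.982, -0.001], [-0.001, -0.001, -1.0]]
```

Request:
move_arm(
  increments=[9.3,-17.7,30,0,0.7,9.3,-17.7,35,0,0.7,0,0,38,0.042,0.7,0,0,38,0,0.7,0,0,38,0,0.7,0,0,38,0,0.7,0,0,38,0,0.7,0,0,30,0,0.7],
)

```text
time: 9.48
tool_pos: [0.4393, -0.3314, 0.0715]
tool_rot: [-0.001, -0.074, 0.997, 0.001]
contact_force: [-0.0, -0.8, 0.8]
gripper_width: 0.698
grasp_force: 0.0
```

Request:
move_arm(
  increments=[0,0,20,0,0.7,0,0,0,0,0.7,0,0,0,0,0.7],
)

```text
time: 9.73
tool_pos: [0.4395, -0.3322, 0.0536]
tool_rot: [-0.001, -0.074, 0.997, 0.001]
contact_force: [-0.0, 0.1, 0.8]
gripper_width: 0.695
grasp_force: 0.0
```

Request:
move_arm(
  increments=[0,-3,20,0,0.7,0,0,15,0,0.7,0,0,9,0,0.7,0,0,4,0,0.7,0,0,0,0,0.7],
)

```text
time: 10.15
tool_pos: [0.4403, -0.3367, 0.007]
tool_rot: [0.0, -0.073, 0.997, -0.0]
contact_force: [0.6, 0.7, 0.7]
gripper_width: 0.694
grasp_force: 0.0
```

Request:
move_arm(
  increments=[0,0,0,0,0.5,0,0,0,0,0.3,0,0,0,0,0.1,0,0,0,0,0.1,0,0,0,0,0.1,0,0,0,0,0.1],
)

```text
time: 10.65
tool_pos: [0.4407, -0.3375, 0.0078]
tool_rot: [0.001, -0.073, 0.997, -0.001]
contact_force: [-0.0, 1.7, 6.1]
gripper_width: 0.266
grasp_force: 61.4
```

Request:
move_arm(
  increments=[0,0,-10,0,0.1,0,0,-25,0,0.1,0,0,-30,0,0.1,0,0,-23,-0.037,0.1,-6.2,31.2,0,0,0.1,-6.2,31.2,0,0,0.1,-6.2,31.2,0,0,0.1,-6.2,31.2,0,0,0.1],
)

```text
time: 11.32
tool_pos: [0.4406, -0.2079, 0.0942]
tool_rot: [-0.0, -0.091, 0.996, 0.0]
contact_force: [1.1, -0.2, -1.9]
gripper_width: 0.262
grasp_force: 60.5
```

Request:
move_arm(
  increments=[-6.2,31.2,0,0,0.1,-6.2,31.2,0,0,0.1,-6.2,31.2,0,0,0.1,-6.2,31.2,0,0,0.1,-6.2,31.2,0,0,0.1,0,0,0,0,0.1,0,0,0,0,0.1,0,0,0,0,0.1],
)

```text
time: 11.98
tool_pos: [0.4432, -0.0505, 0.0942]
tool_rot: [-0.0, -0.092, 0.996, -0.0]
contact_force: [-0.8, -0.8, -2.2]
gripper_width: 0.267
grasp_force: 60.5
```

```bash
python3 - <<'E'
from h import *
import pickle
s=manip.state();print(s['tool_pos'],s['tool_rot'],s['contact_force'],s['ft_torque'],s['gripper_width'])
F=grab('wrist','w4.png');pickle.dump(F,open('w4.pkl','wb'))
S=grab('scene','s4.png');D=grab('side','d4.png');pickle.dump((S,D),open('s4.pkl','wb'))
a=S['image'][130:280,250:410];b=D['image'][150:280,270:400]
cv2.imwrite('pics/w4c.png',np.vstack([cv2.resize(F['image'][0:300],(800,375)),np.hstack([cv2.resize(a,(240,225)),cv2.resize(b,(225,225)),np.zeros((225,335,3),np.uint8)])]))
E
```

```text
[ 0.44318851 -0.05053724  0.09424463] [-1.78393669e-04 -9.17234525e-02  9.95784476e-01 -2.33081815e-04] [-0.83742956 -0.84622862 -2.21503077] [-0.04482152 -0.06819798  0.01779797] 0.26729986965548674
```

View pics/w4c.png

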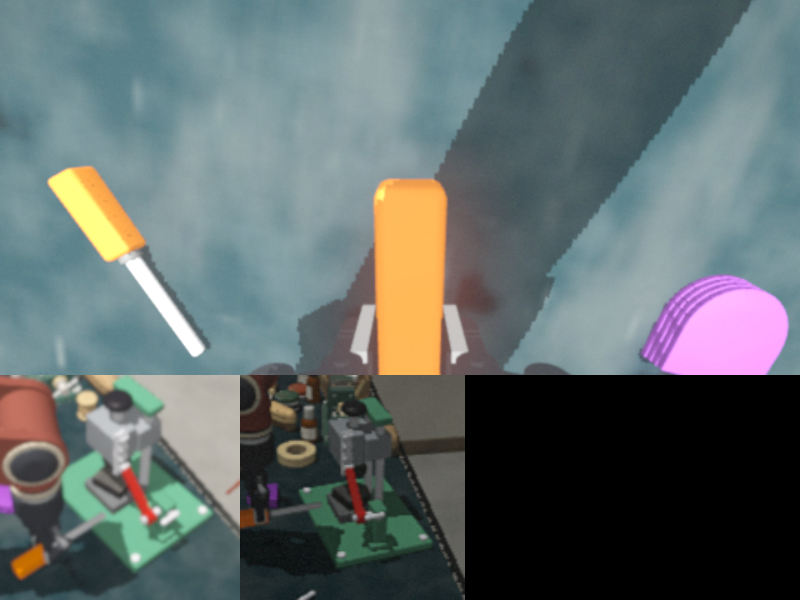

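The wrist view shows the bar square in the fingers. The scene and side crops show the rod tip at about (319,226) and (316,226), pointing left of the pawl's foot. I'll triangulate the tip and the pawl.

```bash
python3 - <<'E'
from h import *
import pickle
S,D=pickle.load(open('s4.pkl','rb'))
O=np.array([.6385,.0662,0]);Rp=R.from_euler('z',.184).as_matrix()
pr=lambda p:(Rp.T@(p-O)*1000).round(1)
p,e=tri(ray(S,318.7,226),ray(D,316.2,225.7));print('tip',p,pr(p),e)
for f,n in((S,'S'),(D,'D')):
    h=cv2.cvtColor(f['image'],cv2.COLOR_BGR2HSV)
    m=cv2.inRange(h,(0,150,60),(6,255,255))|cv2.inRange(h,(172,150,60),(180,255,255))
    M=np.zeros_like(m);M[180:260,300:380]=m[180:260,300:380]
    k,l,st,c=cv2.connectedComponentsWithStats(M);j=1+np.argmax(st[1:,4])
    r=cv2.minAreaRect(np.argwhere(l==j)[:,::-1].astype(np.float32));print(n,st[j],c[j],cv2.boxPoints(r).round(1).tolist())
    for q in((-38,-125,85),(-38,-54,156),(-110,-80,100),(-38,-89.5,120.5)): print(q,np.round(proj(f,Rp@np.array(q)/1000+O),1))
    globals()['c'+n]=c[j]
p,e=tri(ray(S,*cS),ray(D,*cD));print('pawl mid',pr(p),e)
E
```

```text
tip [ 0.56091925 -0.03648329  0.09720608] [-95.1 -86.8  97.2] [np.float64(0.002080381845612524), np.float64(0.0020803818456123675)]
S [332 193  22  36 234] [341.59401709 209.25213675] [[330.1000061035156, 195.5], [336.5, 192.1999969482422], [354.0, 226.0], [347.6000061035156, 229.3000030517578]]
(-38, -125, 85) [345.4 226.2]
(-38, -54, 156) [328.4 192.5]
(-110, -80, 100) [313.1 226.1]
(-38, -89.5, 120.5) [337.  209.5]
D [331 204  11  32 162] [336.24691358 218.52469136] [[329.8999938964844, 204.5], [335.29998779296875, 203.1999969482422], [342.8999938964844, 233.8000030517578], [337.5, 235.10000610351562]]
(-38, -125, 85) [335.8 232.2]
(-38, -54, 156) [328.8 203.1]
(-110, -80, 100) [310.7 225.1]
(-38, -89.5, 120.5) [332.3 217.5]
pawl mid [-25.7 -94.  116.4] [np.float64(0.00015337326219443112), np.float64(0.00015337326219424803)]
```

Request:
move_arm(
  increments=[-19,1,0,0,0.1,-19,0,0,0,0.1,-19,0,0,0,0.1,-19,0,0,0,0.1,-14,0,0,0,0.1,0,0,0,0,0.1,0,0,0,0,0.1],
)

```text
time: 12.72
tool_pos: [0.5318, -0.0338, 0.0941]
tool_rot: [-0.001, -0.091, 0.996, 0.0]
contact_force: [-0.2, -0.6, -2.3]
gripper_width: 0.268
grasp_force: 60.5
```

```bash
python3 - <<'E'
from h import *
s=manip.state();print(s['tool_pos'],s['tool_rot'],s['contact_force'],s['ft_torque'],s['gripper_width'])
S=grab('scene');D=grab('side')
a=S['image'][130:280,250:410];b=D['image'][150:280,270:400]
cv2.imwrite('pics/w5.png',np.hstack([cv2.resize(a,(427,400),interpolation=cv2.INTER_CUBIC),cv2.resize(b,(373,400))]))
E
```

```text
[ 0.53178743 -0.0338309   0.09405041] [-5.65996456e-04 -9.09611459e-02  9.95854281e-01  3.67705010e-05] [-0.22582749 -0.60474645 -2.29008803] [0.02864333 0.03901101 0.00716017] 0.2676181687238308
```

View pics/w5.png

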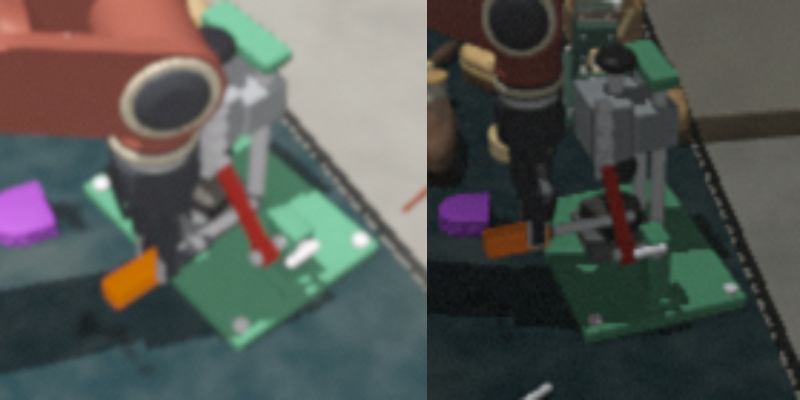

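The rod passes cleanly under the red pawl, which crosses it at about (232,205) in the left crop, and there is no contact force. Next I lift and swing.

Request:
move_arm(
  increments=[0,-2,-8,0,0.1,0,-1,-3,0,0.1,0,-2,-3,0,0.1,0,-3,-4,0,0.1,0,-3,-3,0,0.1,0,-3,-3,0,0.1],
)

```text
time: 13.32
tool_pos: [0.5342, -0.047, 0.1187]
tool_rot: [-0.0, -0.091, 0.996, 0.0]
contact_force: [-0.2, 0.8, -2.7]
gripper_width: 0.264
grasp_force: 60.3
```

```bash
cat > red.py <<'E'
from h import *
import sys
s=manip.state();print(s['tool_pos'],s['contact_force'],s['ft_torque'])
O=np.array([.6385,.0662,0]);Rp=R.from_euler('z',.184).as_matrix()
for n in('scene','side'):
    f=grab(n,n+sys.argv[1]+'.png');h=cv2.cvtColor(f['image'],cv2.COLOR_BGR2HSV)
    m=cv2.inRange(h,(0,150,60),(6,255,255))|cv2.inRange(h,(172,150,60),(180,255,255))
    M=np.zeros_like(m);M[170:270,320:400]=m[170:270,320:400]
    k,l,st,c=cv2.connectedComponentsWithStats(M)
    if k<2: print('none');continue
    j=1+np.argmax(st[1:,4]);print(n,st[j],c[j].round(1))
    for a in(45,65,75,90,105,137): print(a,np.round(proj(f,Rp@np.array([-38,-125+50*np.cos(np.radians(a)),85+50*np.sin(np.radians(a))])/1000+O),1),end=' ')
    print()
E
python3 red.py 6
```

```text
[ 0.53419215 -0.04699385  0.11869369] [-0.19565128  0.84735398 -2.68858763] [0.12158564 0.10246091 0.0789662 ]
scene [338 195  16  34 179] [345.1 211.5]
45 [337.  209.6] 65 [340.8 210.5] 75 [343.  211.7] 90 [346.4 214.4] 105 [349.8 218. ] 137 [355.8 227.3] 
side [334 204   8  32 130] [337.5 218.9]
45 [332.3 217.5] 65 [333.7 217.2] 75 [334.6 217.7] 90 [335.9 219.4] 105 [337.3 221.9] 137 [339.8 229.6]
```

Request:
move_arm(
  increments=[0,-3,-3,0,0.1,0,-4,-2,0,0.1,0,-4,-2,0,0.1,0,-4,-2,0,0.1,0,-4,-1,0,0.1,0,-4,-1,0,0.1,0,-4,-1,0,0.1],
)

```text
time: 14.0
tool_pos: [0.5394, -0.0738, 0.1305]
tool_rot: [0.0, -0.091, 0.996, -0.0]
contact_force: [0.4, 1.0, -1.4]
gripper_width: 0.264
grasp_force: 60.5
```

```bash
python3 red.py 7
```

```text
[ 0.539443   -0.07383648  0.13052935] [ 0.40078413  1.04201449 -1.43363426] [ 0.02289908 -0.01293216  0.04877327]
scene [346 208  10  21  90] [351.3 217.6]
45 [337.  209.6] 65 [340.8 210.5] 75 [343.  211.7] 90 [346.4 214.4] 105 [349.8 218. ] 137 [355.8 227.3] 
side [338 212   6  23  95] [340.2 222.8]
45 [332.3 217.5] 65 [333.7 217.2] 75 [334.6 217.7] 90 [335.9 219.4] 105 [337.3 221.9] 137 [339.8 229.6]
```

Request:
move_arm(
  increments=[0,-5,0,0,0.1,0,-5,0,0,0.1,0,-5,1,0,0.1,0,-4,1,0,0.1,0,0,0,0,0.1,0,0,0,0,0.1],
)

```text
time: 14.6
tool_pos: [0.5426, -0.0922, 0.1281]
tool_rot: [-0.0, -0.091, 0.996, 0.0]
contact_force: [-0.5, -0.1, -0.9]
gripper_width: 0.26
grasp_force: 60.5
```

```bash
python3 red.py 8
```

```text
[ 0.54259005 -0.09217395  0.12807622] [-0.52621174 -0.08876855 -0.86182917] [-0.03081701 -0.03779461 -0.03835983]
scene [349 223  17   5  71] [356.9 225. ]
45 [337.  209.6] 65 [340.8 210.5] 75 [343.  211.7] 90 [346.4 214.4] 105 [349.8 218. ] 137 [355.8 227.3] 
side [338 233   4   3   9] [339.4 233.9]
45 [332.3 217.5] 65 [333.7 217.2] 75 [334.6 217.7] 90 [335.9 219.4] 105 [337.3 221.9] 137 [339.8 229.6]
```

Request:
move_arm(
  increments=[0,6,-2,0,0.1,0,2,0,0,0.1,15,0,0,0,0.1,25,0,0,0,0.1,30,0,0,0,0.1,30,0,0,0,0.1,5.6,-29,0,0,0.1,5.6,-29,0,0,0.1],
)

```text
time: 15.37
tool_pos: [0.4406, -0.1603, 0.1297]
tool_rot: [0.0, -0.093, 0.996, 0.0]
contact_force: [1.3, -0.7, -2.0]
gripper_width: 0.259
grasp_force: 60.4
```

Request:
move_arm(
  increments=[5.6,-29,0,0,0.1,5.6,-29,0,0,0.1,5.6,-29,0,0,0.1,5.6,-29,0,0,0.1,5.6,-29,0,0,0.1,5.6,-29,0,0,0.1,0,0,20,0,0.1,0,0,25,0,0.1],
)

```text
time: 16.03
tool_pos: [0.443, -0.3418, 0.0881]
tool_rot: [0.002, -0.091, 0.996, -0.003]
contact_force: [-0.2, 0.4, -1.2]
gripper_width: 0.265
grasp_force: 60.5
```

```bash
python3 red.py 9
```

```text
[ 0.44299958 -0.34177674  0.08811777] [-0.19307946  0.36816717 -1.19500178] [ 0.04486879 -0.01654457 -0.01222866]
scene [346 220  20   9  98] [356.  224.6]
45 [337.  209.6] 65 [340.8 210.5] 75 [343.  211.7] 90 [346.4 214.4] 105 [349.8 218. ] 137 [355.8 227.3] 
side [337 227   8   9  39] [340.4 230.3]
45 [332.3 217.5] 65 [333.7 217.2] 75 [334.6 217.7] 90 [335.9 219.4] 105 [337.3 221.9] 137 [339.8 229.6]
```

Request:
move_arm(
  increments=[0,0,30,0,0.1,0,0,25,0,0.1,0,0,12,0,0.1,0,0,6,0,0.1,0,0,2,0,0.1,0,0,0,0,0.1],
)

```text
time: 16.63
tool_pos: [0.4417, -0.3388, 0.0113]
tool_rot: [0.0, -0.092, 0.996, -0.0]
contact_force: [0.3, -0.3, -1.6]
gripper_width: 0.266
grasp_force: 60.5
```

Request:
move_arm(
  increments=[0,0,1,0,0.1,0,0,1,0,0.1,0,0,0,0,0.1],
)

```text
time: 16.88
tool_pos: [0.4417, -0.3391, 0.0094]
tool_rot: [0.001, -0.091, 0.996, -0.001]
contact_force: [0.4, 0.3, -1.1]
gripper_width: 0.261
grasp_force: 60.5
```

Lower the last 1.5 mm, then open.

Request:
move_arm(
  increments=[0,0,1,0,0.1,0,0,0.5,0,0.1,0,0,0,0,0.3,0,0,0,0,0.5,0,0,0,0,0.7,0,0,0,0,0.7,0,0,0,0,0.7,0,0,0,0,0.7],
)

```text
time: 17.55
tool_pos: [0.4411, -0.3386, 0.0067]
tool_rot: [-0.0, -0.091, 0.996, 0.0]
contact_force: [-0.6, 0.5, 0.1]
gripper_width: 0.701
grasp_force: 0.0
```

Request:
move_arm(
  increments=[0,0,-10,0,0.7,0,0,-25,0,0.7,0,0,-35,0,0.7,0,0,-38,0,0.6,0,0,-38,0,0.4,0,0,-38,0,0.2,0,0,-38,0,0,0,0,-38,0,0],
)

```text
time: 18.22
tool_pos: [0.4408, -0.3382, 0.2697]
tool_rot: [0.0, -0.091, 0.996, -0.0]
contact_force: [0.9, -0.3, -0.4]
gripper_width: 0.036
grasp_force: 0.0
```

```bash
python3 - <<'E'
from h import *
s=manip.state();print(s['tool_pos'],s['contact_force'])
F=grab('wrist')
h=cv2.cvtColor(F['image'],cv2.COLOR_BGR2HSV)
mo=cv2.inRange(h,(5,150,120),(22,255,255))
k,l,st,c=cv2.connectedComponentsWithStats(mo)
for j in range(1,k):
    if st[j,4]>100: print(st[j],c[j],plane(F,*c[j],.02))
D=grab('side')
a=F['image'];b=D['image'][150:350,230:430]
cv2.imwrite('pics/w10.png',np.hstack([cv2.resize(a[:,100:500],(400,400)),cv2.resize(b,(400,400))]))
E
```

```text
[ 0.4407913  -0.33822413  0.26966698] [ 0.94907925 -0.34471773 -0.44264053]
[  6  53  43  18 431] [24.52900232 62.20881671] [ 0.38548509 -0.70264556  0.02      ]
[317 119  20  61 310] [325.90645161 149.57096774] [ 0.42059304 -0.34311794  0.02      ]
[390 164  28  42 446] [404.05605381 187.33408072] [ 0.44988007 -0.23520268  0.02      ]
```

View pics/w10.png

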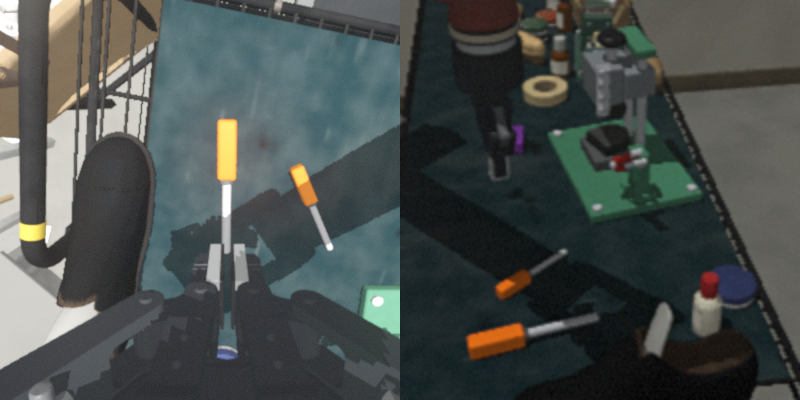

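The bar lies flat on the deck, the pawl lies open to the right at (625,162) in the right crop, and the ram is still up. Next I move over the knob with the fingers shut.

Request:
move_arm(
  increments=[0,0,-30,0,0,-20.6,27.8,-15,0,0,-20.6,27.8,-15,0,0,-20.6,27.8,0,0,0,-20.6,27.8,0,0,0,-20.6,27.8,0,0,0,-20.6,27.8,0,0,0,-20.6,27.8,0,0,0],
)

```text
time: 18.98
tool_pos: [0.5477, -0.1192, 0.3271]
tool_rot: [0.0, -0.091, 0.996, -0.0]
contact_force: [1.2, -0.9, -0.8]
gripper_width: 0.002
grasp_force: 0.0
```

Request:
move_arm(
  increments=[-20.6,27.8,0,0,0,-20.6,27.8,0,0,0,-20.6,27.8,0,0,0,-20.6,27.8,0,0,0,-20.6,27.8,0,0,0,-20.6,27.8,0,0,0,0,0,0,0,0,0,0,0,0,0],
)

```text
time: 19.65
tool_pos: [0.6386, 0.0671, 0.3264]
tool_rot: [-0.001, -0.093, 0.996, -0.0]
contact_force: [-0.3, 0.1, 0.3]
gripper_width: -0.0
grasp_force: 0.0
```

Request:
move_arm(
  increments=[0,0,25,0,0,0,0,20,0,0,0,0,8,0,0,0,0,5,0,0,0,0,5,0,0,0,0,3,0,0,0,0,3,0,0,0,0,0,0,0],
)

```text
time: 20.32
tool_pos: [0.6389, 0.0651, 0.2595]
tool_rot: [0.001, -0.091, 0.996, -0.0]
contact_force: [-2.3, -1.3, 2.8]
gripper_width: -0.001
grasp_force: 1.3
```

Request:
move_arm(
  increments=[0,0,3,0,0,0,0,3,0,0,0,0,3,0,0,0,0,3,0,0,0,0,0,0,0],
)

```text
time: 20.73
tool_pos: [0.6391, 0.0651, 0.2473]
tool_rot: [0.001, -0.091, 0.996, -0.001]
contact_force: [-1.9, -2.2, 3.6]
gripper_width: 0.001
grasp_force: 1.7
```

Request:
move_arm(
  increments=[0,0,3,0,0,0,0,3,0,0,0,0,3,0,0,0,0,3,0,0,0,0,0,0,0],
)

```text
time: 21.15
tool_pos: [0.6392, 0.0652, 0.2349]
tool_rot: [0.001, -0.091, 0.996, -0.0]
contact_force: [-0.4, -2.9, 3.3]
gripper_width: 0.001
grasp_force: 1.6
```

Request:
move_arm(
  increments=[0,0,2,0,0,0,0,2,0,0,0,0,0,0,0],
)

```text
time: 21.4
tool_pos: [0.6392, 0.0652, 0.2309]
tool_rot: [0.001, -0.091, 0.996, -0.0]
contact_force: [-0.2, -1.3, 4.0]
gripper_width: 0.005
grasp_force: 2.0
```

Request:
move_arm(
  increments=[0,0,2,0,0,0,0,0,0,0],
)

```text
time: 21.57
tool_pos: [0.6392, 0.0652, 0.2287]
tool_rot: [0.001, -0.091, 0.996, -0.0]
contact_force: [-0.7, -3.0, 4.8]
gripper_width: -0.004
grasp_force: 2.4
```

Request:
move_arm(
  increments=[0,0,2,0,0,0,0,0,0,0],
)

```text
time: 21.73
tool_pos: [0.6392, 0.0652, 0.2265]
tool_rot: [0.001, -0.091, 0.996, -0.0]
contact_force: [0.3, -2.8, 4.6]
gripper_width: -0.001
grasp_force: 2.4
```

Request:
move_arm(
  increments=[0,0,1,0,0,0,0,1,0,0,0,0,0,0,0],
)

```text
time: 21.98
tool_pos: [0.6392, 0.0652, 0.2244]
tool_rot: [0.001, -0.091, 0.996, -0.0]
contact_force: [0.4, -2.5, 4.5]
gripper_width: -0.001
grasp_force: 2.3
```

Request:
move_arm(
  increments=[0,0,1,0,0,0,0,0,0,0],
)

```text
time: 22.15
tool_pos: [0.6391, 0.0652, 0.2233]
tool_rot: [0.001, -0.091, 0.996, -0.0]
contact_force: [0.9, -2.6, 5.1]
gripper_width: 0.001
grasp_force: 2.4
```

Request:
move_arm(
  increments=[0,0,1,0,0,0,0,1,0,0,0,0,0,0,0],
)

```text
time: 22.4
tool_pos: [0.6391, 0.0653, 0.2212]
tool_rot: [0.001, -0.091, 0.996, -0.0]
contact_force: [0.4, -3.1, 3.7]
gripper_width: -0.001
grasp_force: 2.2
```

Request:
move_arm(
  increments=[0,0,1,0,0,0,0,0,0,0],
)

```text
time: 22.57
tool_pos: [0.6391, 0.0654, 0.2201]
tool_rot: [0.001, -0.091, 0.996, -0.0]
contact_force: [1.2, -2.4, 4.2]
gripper_width: -0.004
grasp_force: 2.4
```

Request:
move_arm(
  increments=[0,0,1,0,0,0,0,1,0,0,0,0,0,0,0],
)

```text
time: 22.82
tool_pos: [0.639, 0.0655, 0.2181]
tool_rot: [0.001, -0.091, 0.996, -0.0]
contact_force: [1.5, -1.9, 3.6]
gripper_width: -0.001
grasp_force: 2.2
```

Request:
move_arm(
  increments=[0,0,1,0,0,0,0,1,0,0,0,0,0,0,0],
)

```text
time: 23.07
tool_pos: [0.6389, 0.0655, 0.216]
tool_rot: [0.001, -0.091, 0.996, -0.0]
contact_force: [2.1, -3.5, 4.9]
gripper_width: 0.004
grasp_force: 2.2
```

Request:
move_arm(
  increments=[0,0,1,0,0,0,0,1,0,0,0,0,0,0,0],
)

```text
time: 23.32
tool_pos: [0.6389, 0.0656, 0.214]
tool_rot: [0.0, -0.091, 0.996, -0.0]
contact_force: [1.5, -2.7, 4.6]
gripper_width: 0.003
grasp_force: 2.3
```

Request:
move_arm(
  increments=[0,0,1,0,0,0,0,1,0,0,0,0,0,0,0],
)

```text
time: 23.57
tool_pos: [0.6389, 0.0656, 0.2125]
tool_rot: [0.001, -0.092, 0.996, -0.0]
contact_force: [1.9, -2.7, 6.5]
gripper_width: -0.002
grasp_force: 3.1
```

Request:
move_arm(
  increments=[0,0,1,0,0,0,0,0,0,0],
)

```text
time: 23.73
tool_pos: [0.6389, 0.0656, 0.2119]
tool_rot: [0.001, -0.092, 0.996, -0.0]
contact_force: [0.7, -2.7, 8.1]
gripper_width: 0.005
grasp_force: 3.6
```

Request:
move_arm(
  increments=[0,0,1,0,0,0,0,0,0,0],
)

```text
time: 23.9
tool_pos: [0.639, 0.0656, 0.2111]
tool_rot: [0.001, -0.092, 0.996, -0.0]
contact_force: [-0.6, -2.8, 7.6]
gripper_width: -0.005
grasp_force: 4.0
```

Request:
move_arm(
  increments=[0,0,1,0,0,0,0,0,0,0,0,0,0,0,0],
)

```text
time: 24.15
tool_pos: [0.6389, 0.0656, 0.2104]
tool_rot: [0.001, -0.092, 0.996, -0.0]
contact_force: [-0.1, -3.4, 9.1]
gripper_width: 0.0
grasp_force: 4.5
```

Request:
move_arm(
  increments=[0,0,-5,0,0,0,0,-15,0,0,0,0,-30,0,0,0,0,-38,0,0,0,0,-38,0,0,0,0,0,0,0,0,0,0,0,0,0,0,0,0,0],
)

```text
time: 24.82
tool_pos: [0.6381, 0.0661, 0.3343]
tool_rot: [-0.001, -0.092, 0.996, 0.0]
contact_force: [-0.4, -0.8, -0.8]
gripper_width: 0.003
grasp_force: 0.0
```

```bash
python3 red.py 11; python3 - <<'E'
import cv2,numpy as np
S,D=cv2.imread('pics/scene11.png'),cv2.imread('pics/side11.png')
cv2.imwrite('pics/f.png',np.hstack([cv2.resize(S[130:390,220:480],(400,400)),cv2.resize(D[140:340,240:440],(400,400))]))
E
```

```text
[0.63814807 0.06607126 0.33430254] [-0.4176756  -0.81027145 -0.75956383] [-0.01680221  0.06939761  0.00906336]
scene [346 220  20   9  97] [355.9 224.6]
45 [337.  209.6] 65 [340.8 210.5] 75 [343.  211.7] 90 [346.4 214.4] 105 [349.8 218. ] 137 [355.8 227.3] 
side [337 227   8   9  39] [340.3 230.3]
45 [332.3 217.5] 65 [333.7 217.2] 75 [334.6 217.7] 90 [335.9 219.4] 105 [337.3 221.9] 137 [339.8 229.6]
```

View pics/f.png

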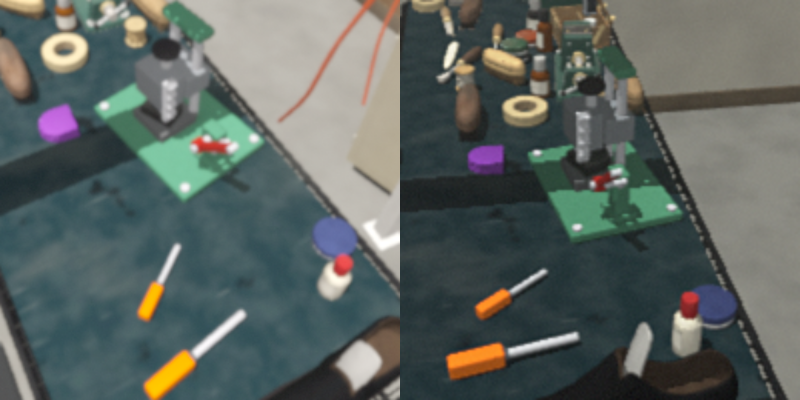

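The ram is down on the heel block, the pawl lies open at (212,145) in the left crop, the bar is flat on the deck, and nothing else has been disturbed. I'll hand it in.

```bash
python3 -c "
from plant import manip
print(manip.job_done())"
```

```text
the job is handed in; nothing more can be done
None
```

The job is handed in (no verdict came back): the pawl lies open, the bar is flat on the deck clear of the press, and the ram bears on the heel block with its pad squeezed about 3–4 mm, estimated from the push force and travel.

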